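# Square the work board into the fence

## Robot

A 6-joint arm with a two-finger parallel gripper is mounted at the origin on the work surface. World frame = base frame: x ahead of the robot, y to its left, z up, the work surface at z = 0. Lengths are in mm, angles in rad, forces in N, time in s.
With the tool pointing down it reaches from about 300 to 850 mm from the base axis. Payload 4.2 kg.
Tool frame: the origin (TCP) lies at the very end of the fingers, on their centre line; the grasp point (between the pads) lies 19 mm behind it; x points along the fingers, y is the direction in which the jaws open and shut, and the axes are right-handed (so a half turn about x gives the same grasp; the last joint's range is limited). The gripper opens to 91 mm and grips with 3 to 60 N. Pads are 32 mm wide; open, the fingers measure 118 mm over their backs; the gripper's body (76 mm by 178 mm) begins 60 mm behind the grasp point.
Start: joints at [-0.02, 0.32, 1.565, -0, 1.257, -0.02], TCP at [575.018, 0, 193.476] pointing down, gripper open.
Joint ranges: [-3.11, 3.11], [-0.84, 2.01], [0.21, 2.61], [-1.34, 4.49], [0.05, 2.63], [-2.56, 2.56]. Speed limits (rad/s): [2.57, 2.57, 3.14, 3.14, 3.14, 3.14].

## Interface

Orientations are given as a rotation vector (axis times angle).
In Python, from workcell import bot gives the robot as it stands. The module is installed in compiled form; this text tells all that it offers.
- The arm moves only by the tool move_arm, never from a script. Its argument "moves" is a list of rows, each a list of 2 entries, a list of its own where there are three numbers: the shift along the world's x, y, z in m, then the turn, a rotation vector about the world's x, y, z in degrees. In form: [[[dx, dy, dz], [ax, ay, az]], ...]. A call has exactly 10 rows; each row is the pose to reach, as a shift and turn from the pose measured when the call began; what a row does not reach only later rows make up. A row lasts 1/12 s, in which the tool goes at most 41.7 mm and 7.16 degrees, less where a joint would pass 70% of its speed; a pose out of reach is approached as far as the arm can. A call with a gripper value outside its range is refused whole. "gripper" is the closure in counts, from 0 (fully open) to 255 (shut), set as the call begins (left out, the last holds). The fingers move at their own pace and stop on an object; "force" is the grip in N (left out, the last holds). Time passes only in rows, so rows that repeat a pose let the fingers close, or fill a call up. It gives the time, the measured TCP pose, the force and the opening at its end, in the units of the state.
- bot.get_state(): the state, without advancing time (a new reading comes with each control period).
- bot.get_image(name): name is "scene" or "side" or "wrist"; returns a dict with "img" (400x640x3 uint8, red, green, blue), "vertical_fov" (degrees; the focal length in pixels is half the picture's height over the tangent of half this angle, whatever the lens; pixels are square), "cx", "cy" (the principal point, pixels), "cam_to_world" (4x4, takes a point from camera to world coordinates). Camera axes: x right, y up, looking along -z (the intrinsics and any distortion apply to the point x, -y, -z); pixel columns grow to the right and rows downward; lengths in mm; the calibration is good to about 2 mm. A picture is of the moment at which its call begins. There is no depth.
- bot.job_done(): hands the job in, once; it reports no verdict.
The state is a dict: "clock": time; "q": joint angles; "qvel": joint speeds; "effort": joint torques, N m; "ee_pos": TCP position; "ee_rot": TCP orientation; "ft_force": force on the tool from outside, world axes, zero at the start; "wrist_torque": the same for the moment, N m; "grip_width": opening from 0.0 (shut) to 1.0 (fully open).
Only numpy, scipy, OpenCV 4.12 (cv2) and the standard library are available. Lean on these libraries where they do the work, as an engineer would, in place of code of your own. Each camera call takes 0.05 s, during which the arm holds its last target.

## Task

On the jeweller's bench, push the wooden work board that carries the copper plate across the bench top into the corner of the steel fence, so that its long edge lies flush against the long bar and its short edge flush against the short bar. Push it only, with the fingers: do not lift it, do not touch the silver frame on top of the copper, and leave the other things on the bench where they are. Finish with the board home and the hand clear of it.

Things in the scene. Friction and masses are not known exactly. Their poses are not given: they have to be found in the camera images.
- board: Loose dark wooden work board, 100 mm (its x) by 130 mm (its y), 18 mm high plus a 2 mm copper plate (top 20 mm above the bench); about 0.5 kg, slides flat on the bench. Origin: centre of the underside, z up. It starts 45 to 90 mm short of home along both fence axes, turned up to 0.35 rad from square to the fence.
- frame: Silver arch-shaped frame soldered on the copper plate, part of the board, reaching 6 to 10 mm above the copper. Origin: on the copper over the middle of the board, 20 mm above the board's origin; axes as the board's. It reaches 30 mm from the origin in x and 43 mm in y, so it stays at least 20 mm inside the board's edges. Not to be touched.
- fence: L of two steel bars, 20 mm wide, 16 mm high, fixed to the bench. Origin: on the bench where the board's origin belongs when home, axes then parallel to the board's; x points away from the robot within 0.35 rad. Long bar along y: stop face at x = +50 mm, y from -115 to +85 mm. Short bar along x: stop face at y = +65 mm, x from -60 to +50 mm. Open on the -x and -y sides.
- jar: Bystander: amber glass jar with black cap, 42 mm diameter, 55 mm tall, standing loose. Origin: centre of its underside.
- block: Bystander: dark steel bench block, 60 by 60 by 22 mm, loose. Origin: centre of its underside.
- punch: Bystander: steel doming punch standing upright, 24 mm diameter at most, 62 mm tall, loose. Origin: centre of its underside.
- burstand: Bystander: stepped wooden bur stand, 80 mm (x) by 120 mm (y), 45 mm high, thin burs rising to about 85 mm; loose. Origin: centre of its underside. It stands beyond the short bar, on the fence's +y side.
Not all that is in view belongs to the job. Several things have the shape of the board; the one meant has the colours described above.

How it is judged:
By the outcome, as a careful person would: the job done as asked, in the order asked, and still so for the second after the job is handed in, with the robot touching nothing.
It also fails if it takes over 51 s, if anything falls off the work surface, if the arm or the gripper's body presses on something with over 40 N, if the wrist force passes 120 N, or if a joint passes its speed limit or range.

## Working session

There is one attempt and no reset: what is moved stays moved. The work goes in short steps, Python scripts to look and compute and a tool call to move; the robot and the scene stay as the last step left them, time stands still between calls to the robot, and variables do not carry over. Pictures are saved under pics/ and viewed, and the job is handed in when it is done.

Besides the shell and the picture viewer there is one more tool, called after "Emit:" as name([rows], argument=value, ...), one row to a line, values as JSON. move_arm: Moves the arm, as the interface text tells. Its arguments: {"type":"object","properties":{"moves":{"type":"array"},"gripper":{"type":"number"},"force":{"type":"number"}},"required":["moves"]}

```bash
mkdir -p pics; python3 - <<'E'
from workcell import bot
import cv2,numpy as np
s=bot.get_state();print(s)
for n in ["scene","side","wrist"]:
    d=bot.get_image(n);cv2.imwrite(f"pics/a_{n}.png",d["img"][:,:,::-1]);print(n,{k:v for k,v in d.items() if k!="img"})
E
```

```text
{'clock': 0.0, 'q': array([-2.00153057e-02,  3.20341373e-01,  1.56567659e+00, -7.30130289e-05,
        1.25741477e+00, -1.99592533e-02]), 'qvel': array([ 2.68413214e-04, -9.09340703e-04, -1.44824976e-03,  1.04835253e-03,
        1.14100069e-03, -2.18626255e-05]), 'effort': array([-5.01459035e-04, -4.12465632e+01, -2.31973493e+01,  7.28826877e-02,
        4.58198413e-02, -1.41870069e-04]), 'ee_pos': array([ 5.74452269e+02, -2.18124269e-02,  1.92592862e+02]), 'ee_rot': array([ 1.20832915,  1.21051536, -1.21059534]), 'ft_force': array([0.21005385, 0.17379287, 0.00165008]), 'wrist_torque': array([0.00755795, 0.02893131, 0.00381993]), 'grip_width': 0.9994233240716309}
scene {'vertical_fov': 42.356179346080204, 'cx': 319.2650305065217, 'cy': 192.74354692369297, 'cam_to_world': array([[ 6.07816709e-01, -6.77797236e-01,  4.13702494e-01,
         1.15260948e+03],
       [ 7.94062299e-01,  5.15593348e-01, -3.21913910e-01,
        -3.69159768e+02],
       [ 4.89010426e-03,  5.24170207e-01,  8.51599484e-01,
         1.07510576e+03],
       [ 0.00000000e+00,  0.00000000e+00,  0.00000000e+00,
    
[... 225 characters left out ...]
[-3.40869821e-01, -4.69348169e-01,  8.14567407e-01,
         8.87444490e+02],
       [ 2.10847318e-02,  8.62424511e-01,  5.05746376e-01,
         5.84580336e+02],
       [ 0.00000000e+00,  0.00000000e+00,  0.00000000e+00,
         1.00000000e+00]])}
wrist {'vertical_fov': 62.31965264541779, 'cx': 315.77531237257733, 'cy': 200.4669110056494, 'cam_to_world': array([[ 9.99997989e-01, -1.24917667e-03,  1.56912525e-03,
         5.75542071e+02],
       [ 8.49090739e-04,  9.72463594e-01,  2.33053292e-01,
         6.52182779e+01],
       [-1.81704192e-03, -2.33051491e-01,  9.72462699e-01,
         3.85375290e+02],
       [ 0.00000000e+00,  0.00000000e+00,  0.00000000e+00,
         1.00000000e+00]])}
```

View pics/a_scene.png

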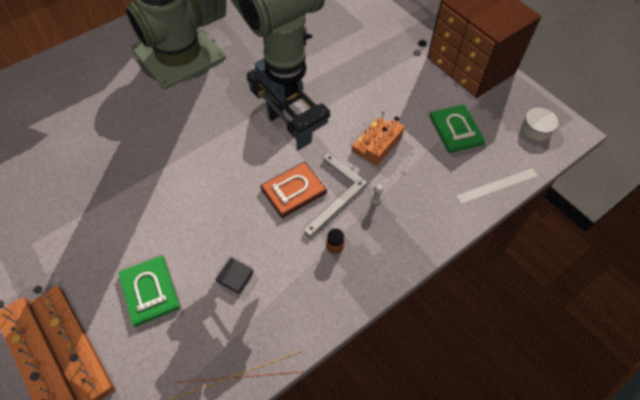

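View pics/a_side.png

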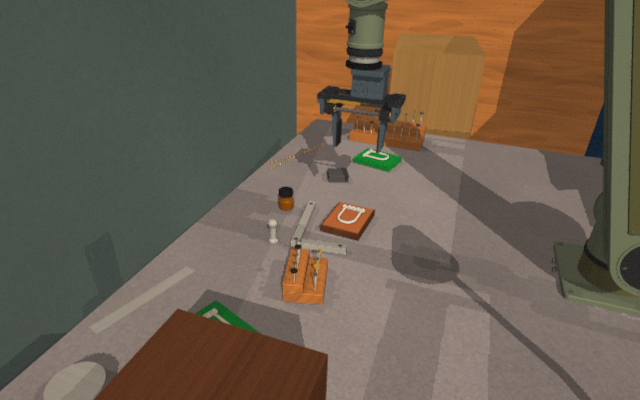

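View pics/a_wrist.png

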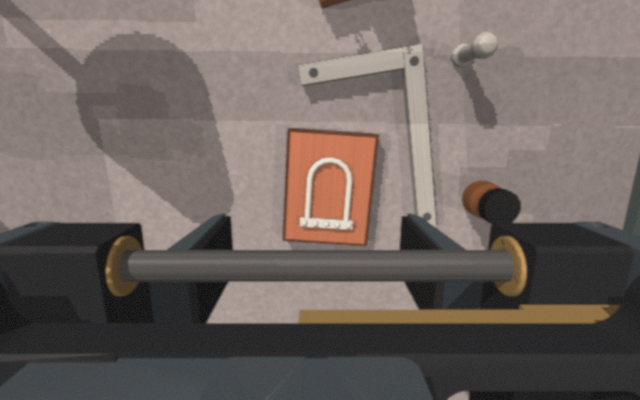

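The wrist view shows the copper board at about (285–378, 130–245) and the fence's L-corner at about (414, 60), with the bars running left to (302, 75) and down to (427, 220). The jar is at (490, 200) and the punch at (475, 48). I'll enlarge the view to measure it.

```bash
cat > h.py <<'E'
from workcell import bot
import cv2,numpy as np
def ray(d,uv,z):
    uv=np.atleast_2d(np.array(uv,float));f=200/np.tan(np.radians(d["vertical_fov"]/2))
    c=np.c_[(uv[:,0]-d["cx"])/f,-(uv[:,1]-d["cy"])/f,-np.ones(len(uv))]
    T=d["cam_to_world"];r=c@T[:3,:3].T;o=T[:3,3]
    return (o+r*((z-o[2])/r[:,2])[:,None])[:,:2]
def copper(img):
    h=cv2.cvtColor(img,cv2.COLOR_RGB2HSV)
    return cv2.inRange(h,(3,110,120),(17,255,255))
E
python3 - <<'E'
from h import *
for n,(x0,y0,x1,y1),k in [("wrist",(270,30,450,240),2.8),("scene",(240,130,410,260),4.6)]:
    d=cv2.imread(f"pics/a_{n}.png")[y0:y1,x0:x1]
    cv2.imwrite(f"pics/b_{n}.png",cv2.resize(d,None,fx=k,fy=k,interpolation=cv2.INTER_CUBIC))
for n in ["wrist","scene"]:
    img=cv2.imread(f"pics/a_{n}.png")[:,:,::-1].copy()
    m=cv2.morphologyEx(copper(img),cv2.MORPH_CLOSE,np.ones((3,3)))
    for c in cv2.findContours(m,cv2.RETR_EXTERNAL,2)[0]:
        if cv2.contourArea(c)>300: print(n,cv2.contourArea(c),cv2.approxPolyDP(c,0.04*cv2.arcLength(c,True),True)[:,0].tolist())
E
```

```text
wrist 3823.5 [[608, 315], [300, 321]]
wrist 304.5 [[505, 237], [523, 275], [516, 291], [525, 260]]
wrist 8943.0 [[291, 131], [284, 237], [363, 244], [375, 137]]
scene 6748.0 [[0, 309], [32, 399], [71, 398], [27, 302], [83, 399], [113, 386], [57, 286]]
scene 1661.5 [[304, 162], [262, 185], [281, 212], [324, 189]]
scene 1017.5 [[403, 125], [377, 118], [353, 146], [378, 156]]
```

View pics/b_wrist.png

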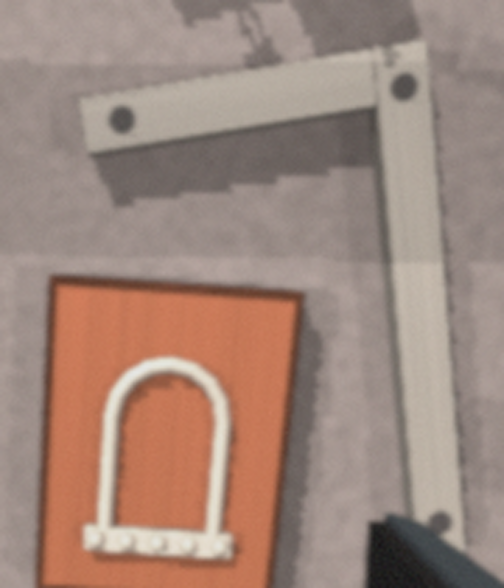

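View pics/b_scene.png

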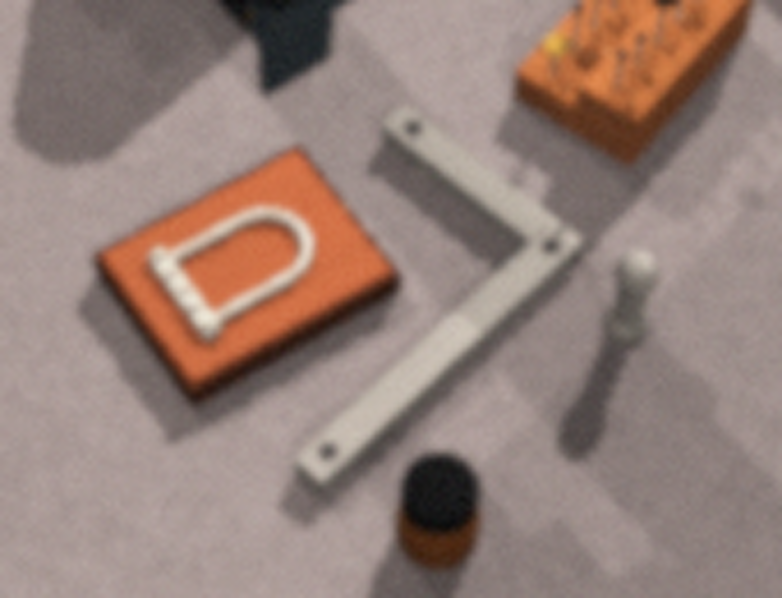

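```bash
cat > m1.py <<'E'
from h import *
dw=bot.get_image("wrist");ds=bot.get_image("scene")
cw=lambda p:np.array(p)/2.8+[270,30]
cs=lambda p:np.array(p)/4.6+[240,130]
print("fence wrist", ray(dw,cw([(381,108),(412,500),(427,40),(463,545),(92,153),(80,98)]),16).round(1).tolist())
print("fence scene", ray(ds,cs([(527,243),(297,460),(582,238),(320,487),(380,125),(405,103)]),16).round(1).tolist())
for n,d in (("w",dw),("s",ds)):
    m=cv2.morphologyEx(copper(d["img"]),cv2.MORPH_CLOSE,np.ones((5,5)))
    best=None
    for c in cv2.findContours(m,cv2.RETR_EXTERNAL,2)[0]:
        if cv2.contourArea(c)>800:
            P=ray(d,c[:,0].astype(float),20).astype(np.float32)
            r=cv2.minAreaRect(P)
            if abs(r[1][0]*r[1][1]-13000)<4000: print(n,r,cv2.boxPoints(r).round(1).tolist())
E
python3 m1.py
```

```text
fence wrist [[669.6, 118.9], [692.2, -32.8], [685.0, 142.5], [714.8, -52.2], [561.3, 102.9], [557.0, 122.4]]
fence scene [[667.7, 117.0], [697.7, -57.1], [682.9, 142.2], [716.8, -57.0], [559.7, 101.8], [556.3, 121.8]]
w ((745.5068969726562, -165.99746704101562), (382.44903564453125, 23.540956497192383), 0.10834696143865585) [[554.2999877929688, -154.60000610351562], [554.2999877929688, -178.10000610351562], [936.7999877929688, -177.39999389648438], [936.7000122070312, -153.89999389648438]]
w ((589.1717529296875, -9.824050903320312), (125.12724304199219, 94.76779174804688), 86.11962890625) [[537.7000122070312, -69.0], [632.2000122070312, -75.5], [640.7000122070312, 49.400001525878906], [546.0999755859375, 55.79999923706055]]
s ((587.972900390625, -10.123870849609375), (125.48847961425781, 95.96054077148438), 85.82110595703125) [[535.5, -69.19999694824219], [631.2999877929688, -76.19999694824219], [640.4000244140625, 49.0], [544.7000122070312, 55.900001525878906]]
s ((595.5484008789062, 256.4969482421875), (75.10527801513672, 138.90957641601562), 14.759258270263672) [[541.5, 314.1000061035156], [576.9000244140625, 179.8000030517578], [649.5999755859375, 198.89999389648438], [614.2000122070312, 333.20001220703125]]
```

Measured in world mm:
- **Board:** centre about (588.5, −10), yaw about −4°.
- **Fence:** yaw about +9.2°, inner corner about (668, 118.5), so home is about (629, 46).

I'll push along fence +x onto the long bar first, then along fence +y. First I'll take the hand round behind the −x edge with the jaw axis along fence y.

Emit:
move_arm([
  [[-0.015, -0.002, -0.01], [0, 0, -7]],
  [[-0.03, -0.005, -0.02], [0, 0, -14]],
  [[-0.045, -0.008, -0.03], [0, 0, -21]],
  [[-0.06, -0.01, -0.04], [0, 0, -28]],
  [[-0.07, -0.012, -0.05], [0, 0, -35]],
  [[-0.078, -0.013, -0.06], [0, 0, -42]],
  [[-0.078, -0.013, -0.07], [0, 0, -49]],
  [[-0.078, -0.013, -0.075], [0, 0, -56]],
  [[-0.078, -0.013, -0.075], [0, 0, -63]],
  [[-0.078, -0.013, -0.075], [0, 0, -70]],
], gripper=60, force=20)

```text
clock: 1.08
ee_pos: [496.3, -13.0, 117.6]
ee_rot: [2.034, 0.354, -2.037]
ft_force: [0.2, -0.4, 1.3]
grip_width: 0.764
```

```bash
cat > st.py <<'E'
from h import *
from scipy.spatial.transform import Rotation as R
s=bot.get_state();M=R.from_rotvec(s["ee_rot"]).as_matrix()
print(s["clock"].__round__(2),s["ee_pos"].round(1),"yaw(jaw)",np.degrees(np.arctan2(M[1,1],M[0,1])).round(2),"tx",M[:,0].round(3),"F",s["ft_force"].round(1),s["grip_width"])
h=np.array([629.2,46.3]);a=.16;Rf=np.array([[np.cos(a),np.sin(a)],[-np.sin(a),np.cos(a)]])
print("tcp in fence",(Rf@(s["ee_pos"][:2]-h)).round(1))
E
python3 st.py
```

```text
1.08 [496.3 -13.  117.6] yaw(jaw) -70.35 tx [-0.001  0.001 -1.   ] F [ 0.2 -0.4  1.3] 0.7638615471665186
tcp in fence [-140.6  -37.4]
```

Emit:
move_arm([
  [[0.001, -0.004, -0.012], [0, 0, -5]],
  [[0.0015, -0.0085, -0.024], [0, 0, -10.5]],
  [[0.0015, -0.0085, -0.038], [0, 0, -10.5]],
  [[0.0015, -0.0085, -0.052], [0, 0, -10.5]],
  [[0.0015, -0.0085, -0.066], [0, 0, -10.5]],
  [[0.0015, -0.0085, -0.08], [0, 0, -10.5]],
  [[0.0015, -0.0085, -0.092], [0, 0, -10.5]],
  [[0.0015, -0.0085, -0.102], [0, 0, -10.5]],
  [[0.0015, -0.0085, -0.109], [0, 0, -10.5]],
  [[0.0015, -0.0085, -0.11], [0, 0, -10.5]],
])

```text
clock: 1.92
ee_pos: [497.0, -21.4, 6.4]
ee_rot: [2.135, 0.173, -2.143]
ft_force: [-0.2, -0.2, -0.1]
grip_width: 0.764
```

```bash
python3 st.py; python3 - <<'E'
from h import *
d=bot.get_image("wrist");cv2.imwrite("pics/c_wrist.png",d["img"][:,:,::-1])
E
```

```text
1.92 [497.  -21.4   6.4] yaw(jaw) -80.85 tx [-0.004  0.001 -1.   ] F [-0.2 -0.2 -0.1] 0.7641407035538264
tcp in fence [-141.3  -45.8]
```

View pics/c_wrist.png

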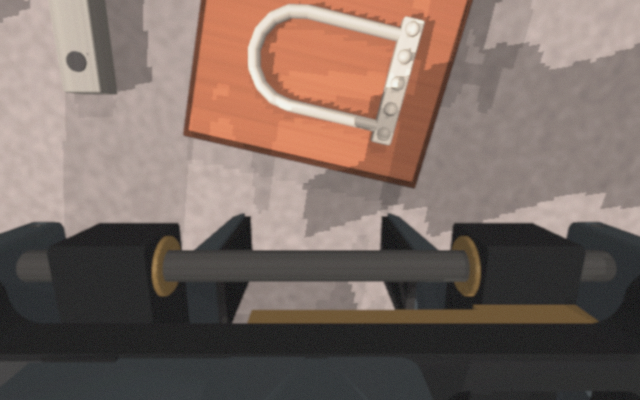

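The board's near edge runs (184,135)–(415,185), ahead of both fingertips at (250,215) and (385,215), with nothing touching. I'll start the push along fence +x.

Emit:
move_arm([
  [[0.005, 0.0008, 0], [0, 0, 0]],
  [[0.01, 0.0016, 0], [0, 0, 0]],
  [[0.015, 0.0024, 0], [0, 0, 0]],
  [[0.02, 0.0032, 0], [0, 0, 0]],
  [[0.025, 0.004, 0], [0, 0, 0]],
  [[0.03, 0.0048, 0], [0, 0, 0]],
  [[0.035, 0.0056, 0], [0, 0, 0]],
  [[0.04, 0.0064, 0], [0, 0, 0]],
  [[0.044, 0.007, 0], [0, 0, 0]],
  [[0.044, 0.007, 0], [0, 0, 0]],
])

```text
clock: 2.8
ee_pos: [542.6, -14.4, 7.0]
ee_rot: [2.137, 0.173, -2.14]
ft_force: [0.0, -0.7, -0.3]
grip_width: 0.764
```

```bash
cat > look.py <<'E'
import sys
from h import *
h=np.array([629.2,46.3]);a=.16;Rf=np.array([[np.cos(a),np.sin(a)],[-np.sin(a),np.cos(a)]])
for n in sys.argv[2:]:
    d=bot.get_image(n);img=d["img"]
    o=img[:,:,::-1]
    if n=="scene": o=cv2.resize(o[120:270,230:420],None,fx=4,fy=4,interpolation=cv2.INTER_CUBIC)
    cv2.imwrite(f"pics/{sys.argv[1]}_{n}.png",o)
    m=cv2.morphologyEx(copper(img),cv2.MORPH_CLOSE,np.ones((5,5)))
    for c in cv2.findContours(m,cv2.RETR_EXTERNAL,2)[0]:
        if cv2.contourArea(c)>500:
            r=cv2.minAreaRect((ray(d,c[:,0].astype(float),20)-h).astype(np.float32)@Rf.T.astype(np.float32))
            if abs(r[1][0]*r[1][1]-12000)<4000: print(n,"board in fence",np.round(r[0],1),np.round(r[1],1),round(r[2],1))
E
python3 st.py; python3 look.py d scene wrist
```

```text
2.8 [542.6 -14.4   7. ] yaw(jaw) -80.84 tx [-0.002  0.001 -1.   ] F [ 0.  -0.7 -0.3] 0.7637028883403401
tcp in fence [-95.2 -46.1]
scene board in fence [-49.1 -48.1] [123.5  96. ] 76.3
scene board in fence [  0.8 212.5] [ 77.4 140. ] 3.6
wrist board in fence [-48.3 -48. ] [125.7  97.2] 77.1
```

View pics/d_scene.png

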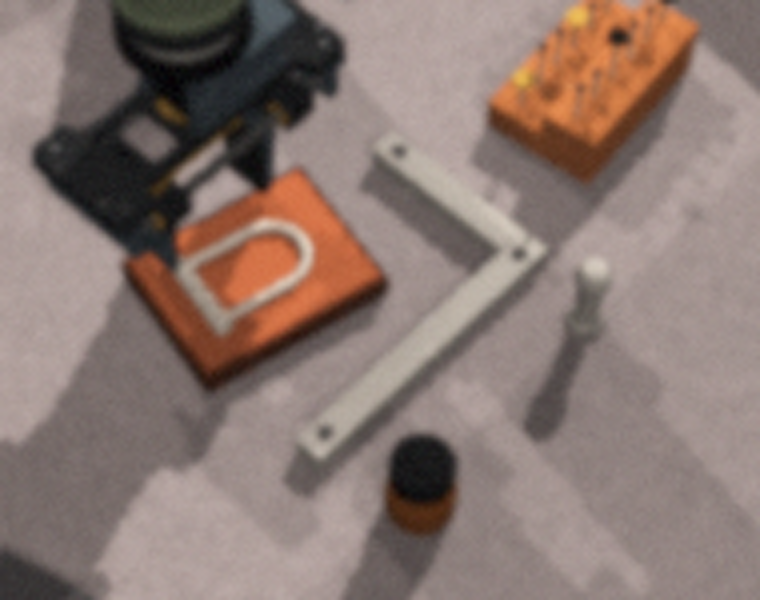

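View pics/d_wrist.png

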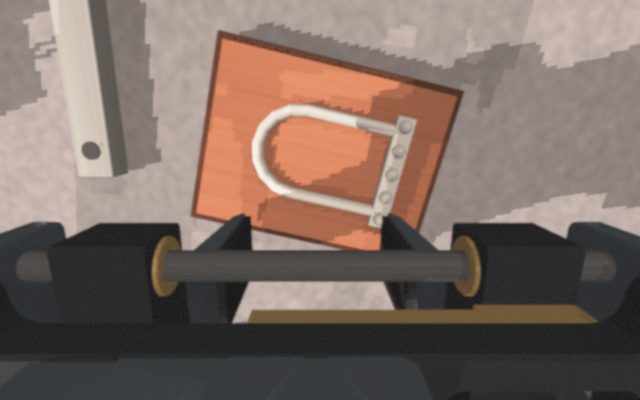

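```bash
python3 - <<'E'
from h import *
h=np.array([629.2,46.3]);a=.16;Rf=np.array([[np.cos(a),np.sin(a)],[-np.sin(a),np.cos(a)]])
d=bot.get_image("wrist")
for z in (7,20,40): print(z,((ray(d,[(250,215),(385,215),(240,240)],z)-h)@Rf.T).round(1).tolist())
print("board corners z20",((ray(d,[(192,215),(220,32),(462,92),(418,236)],20)-h)@Rf.T).round(1).tolist())
print(d["cam_to_world"][:3,3], d["cam_to_world"][:3,2])
d=bot.get_image("side");cv2.imwrite("pics/e_side.png",cv2.resize(d["img"][100:280,240:440,::-1],None,fx=3.3,fy=3.3,interpolation=2))
E
```

```text
7 [[-85.7, -6.4], [-85.6, -88.0], [-101.8, 0.6]]
20 [[-82.0, -9.1], [-81.9, -85.2], [-96.9, -2.6]]
40 [[-76.1, -13.3], [-76.1, -80.9], [-89.4, -7.5]]
board corners z20 [[-82.0, 23.7], [12.6, 1.4], [-15.8, -121.6], [-94.3, -104.7]]
[607.22059455  -4.44626817 199.32545293] [0.23405903 0.03551842 0.97157337]
```

View pics/e_side.png

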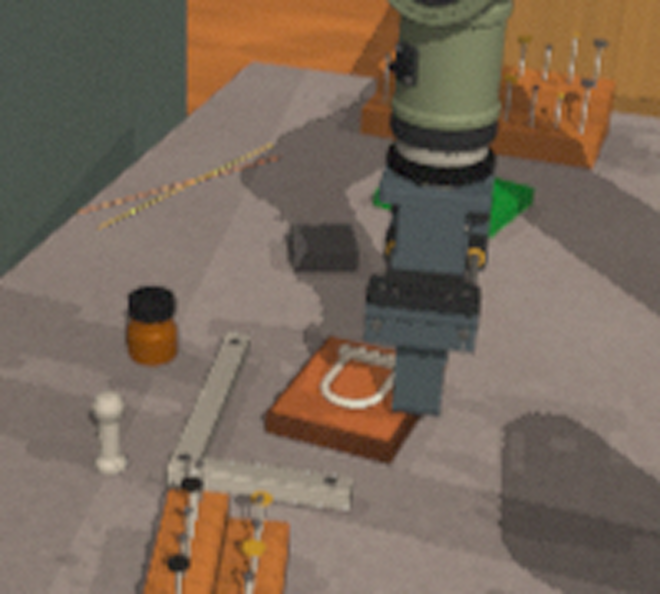

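```bash
python3 - <<'E'
from h import *
h=np.array([629.2,46.3]);a=.16;Rf=np.array([[np.cos(a),np.sin(a)],[-np.sin(a),np.cos(a)]])
def proj(d,P):
    T=d["cam_to_world"];c=(np.array(P)-T[:3,3])@T[:3,:3];f=200/np.tan(np.radians(d["vertical_fov"]/2))
    return np.c_[d["cx"]+f*c[:,0]/-c[:,2],d["cy"]-f*c[:,1]/-c[:,2]]
s=bot.get_state();print(s["ee_pos"],s["ft_force"],s["wrist_torque"],s["clock"])
def F(x,y,z): return np.r_[h+Rf.T@[x,y],z]
for n,sc,o in(("side",3.3,(240,100)),("scene",4,(230,120)),("wrist",1,(0,0))):
    d=bot.get_image(n);cv2.imwrite(f"pics/f_{n}.png",d["img"][:,:,::-1])
    im=cv2.imread(f"pics/f_{n}.png")
    for z,col in((7,(0,255,255)),(27,(255,0,255))):
        for y in (-46-35,-46-48,-46+35,-46+48):
            for x in (-111,-79):
                p=proj(d,[F(x,y,z)])[0];
                im[int(round(p[1])),int(round(p[0]))]=col
    x0,y0=(o if n!="wrist" else (160,100))
    c=im[y0:y0+170,x0:x0+(190 if n!="wrist" else 320)]
    k=4 if n!="wrist" else 2.4
    cv2.imwrite(f"pics/g_{n}.png",cv2.resize(c,None,fx=k,fy=k,interpolation=0))
E
```

```text
[541.01980758 -14.46541525   6.8734117 ] [1.11787919 0.43057779 0.41687255] [ 0.0219011   0.08189494 -0.06457299] 3.0
```

View pics/g_side.png

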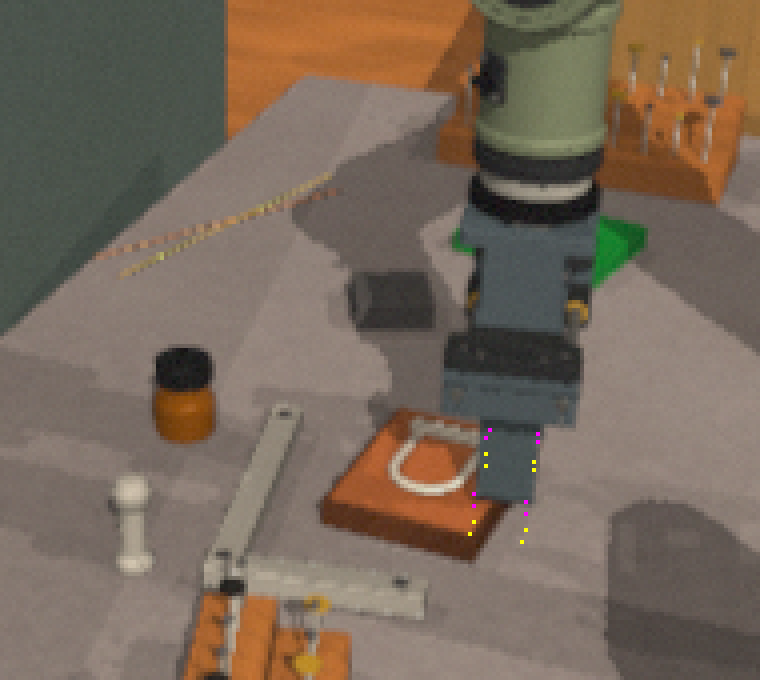

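View pics/g_scene.png

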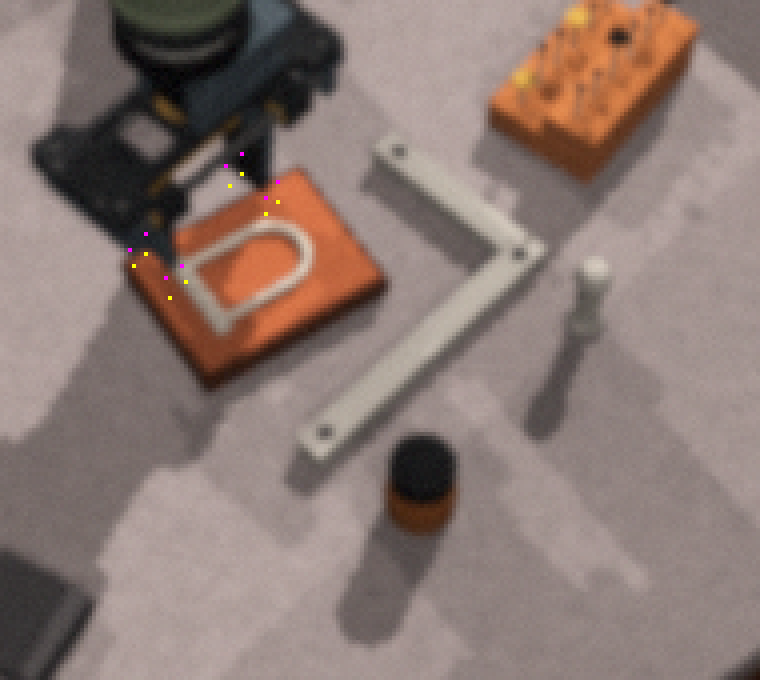

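View pics/g_wrist.png

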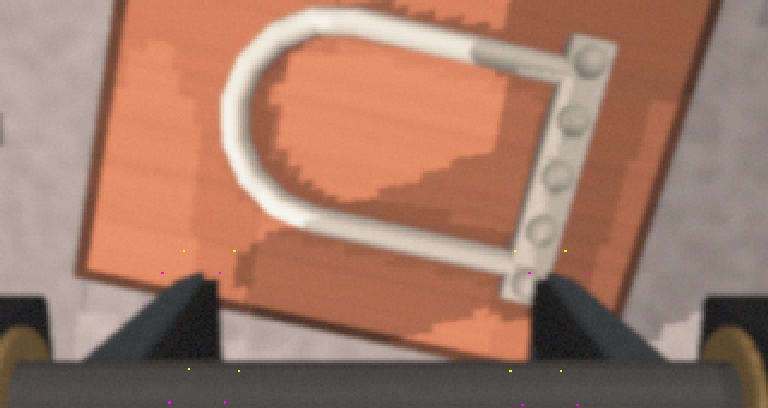

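The overlay disagrees with the reported height. In the side and scene views the fingertips are about 20 mm higher than the TCP reading and hang over the board's edge, while the force stays near zero. I'll back out the way I came and find the true tip height.

Emit:
move_arm([
  [[-0.006, -0.001, 0], [0, 0, 0]],
  [[-0.012, -0.002, 0], [0, 0, 0]],
  [[-0.018, -0.003, 0], [0, 0, 0]],
  [[-0.024, -0.004, 0], [0, 0, 0]],
  [[-0.03, -0.005, 0], [0, 0, 0]],
  [[-0.036, -0.006, 0], [0, 0, 0]],
  [[-0.042, -0.007, 0], [0, 0, 0]],
  [[-0.046, -0.0075, 0], [0, 0, 0]],
  [[-0.046, -0.0075, 0], [0, 0, 0]],
  [[-0.046, -0.0075, 0], [0, 0, 0]],
])

```text
clock: 3.98
ee_pos: [495.2, -22.0, 7.1]
ee_rot: [2.136, 0.172, -2.141]
ft_force: [0.3, 0.8, 0.1]
grip_width: 0.765
```

```bash
python3 st.py; python3 - <<'E'
from h import *
for n,x0,y0 in (("side",270,140),("scene",220,100)):
    d=bot.get_image(n);cv2.imwrite(f"pics/h_{n}.png",cv2.resize(d["img"][y0:y0+120,x0:x0+160,::-1],None,fx=5,fy=5,interpolation=2))
E
python3 look.py h2 wrist
```

```text
3.98 [495.2 -22.    7.1] yaw(jaw) -80.86 tx [-0.002  0.001 -1.   ] F [0.3 0.8 0.1] 0.7647382864512144
tcp in fence [-143.2  -46.1]
wrist board in fence [-50.6 -48. ] [126.5  90. ] 78.3
```

View pics/h_side.png

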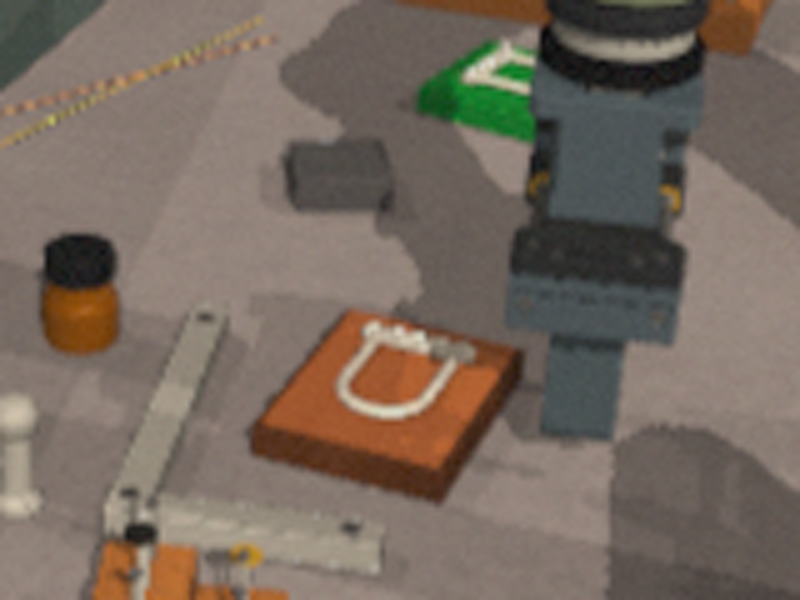

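View pics/h_scene.png

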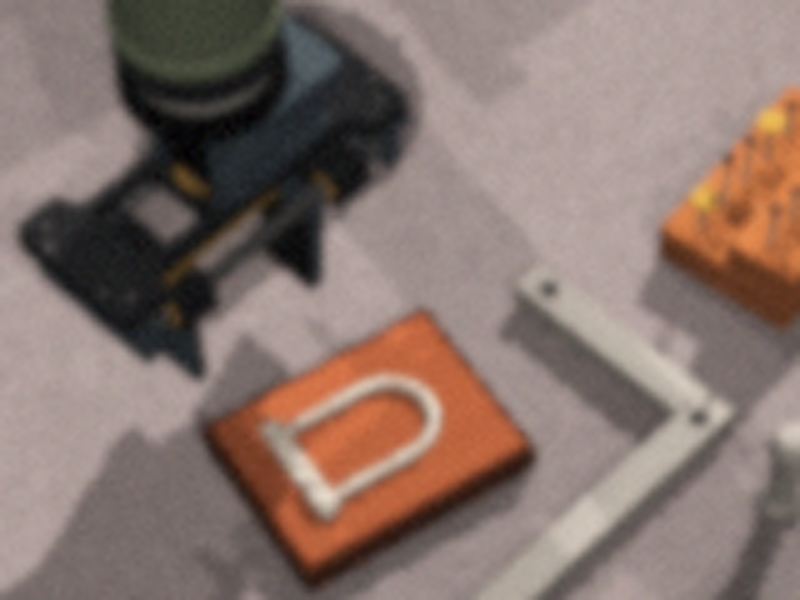

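```bash
python3 - <<'E'
from h import *
h=np.array([629.2,46.3]);a=.16;Rf=np.array([[np.cos(a),np.sin(a)],[-np.sin(a),np.cos(a)]])
ds=bot.get_image("side");dc=bot.get_image("scene");dw=bot.get_image("wrist")
for z in (0,7,15,20,25,30,35):
    f=lambda d,p:((ray(d,p,z)-h)@Rf.T).round(0).tolist()
    print(z,"side",f(ds,[(378,226.4),(392.4,227.4)]),"scene",f(dc,[(283.4,156.6),(260,175)]),"wrist",f(dw,[(250,215),(385,215)]))
E
```

```text
0 side [[-127.0, -50.0], [-163.0, -54.0]] scene [[-141.0, 7.0], [-143.0, -73.0]] wrist [[-134.0, -5.0], [-134.0, -90.0]]
7 side [[-127.0, -39.0], [-162.0, -43.0]] scene [[-137.0, 3.0], [-139.0, -76.0]] wrist [[-132.0, -6.0], [-132.0, -88.0]]
15 side [[-127.0, -27.0], [-162.0, -30.0]] scene [[-133.0, -0.0], [-135.0, -79.0]] wrist [[-130.0, -8.0], [-130.0, -86.0]]
20 side [[-127.0, -19.0], [-162.0, -22.0]] scene [[-130.0, -3.0], [-132.0, -81.0]] wrist [[-128.0, -9.0], [-128.0, -85.0]]
25 side [[-127.0, -11.0], [-162.0, -14.0]] scene [[-127.0, -5.0], [-129.0, -83.0]] wrist [[-127.0, -10.0], [-127.0, -84.0]]
30 side [[-127.0, -3.0], [-161.0, -6.0]] scene [[-125.0, -7.0], [-127.0, -85.0]] wrist [[-126.0, -11.0], [-125.0, -83.0]]
35 side [[-127.0, 5.0], [-161.0, 2.0]] scene [[-122.0, -10.0], [-124.0, -87.0]] wrist [[-124.0, -12.0], [-124.0, -82.0]]
```

The three views agree that the fingertips are at z ≈ 25–27 while the state reports 7, an offset of about 19 mm along the tool. The board hasn't moved. I'll lower by the offset, gradually, watching the force.

Emit:
move_arm([
  [[0, 0, -0.002], [0, 0, 0]],
  [[0, 0, -0.004], [0, 0, 0]],
  [[0, 0, -0.006], [0, 0, 0]],
  [[0, 0, -0.008], [0, 0, 0]],
  [[0, 0, -0.01], [0, 0, 0]],
  [[0, 0, -0.012], [0, 0, 0]],
  [[0, 0, -0.014], [0, 0, 0]],
  [[0, 0, -0.015], [0, 0, 0]],
  [[0, 0, -0.016], [0, 0, 0]],
  [[0, 0, -0.016], [0, 0, 0]],
])

```text
clock: 5.12
ee_pos: [495.3, -22.0, -9.2]
ee_rot: [2.136, 0.173, -2.142]
ft_force: [-0.3, 0.6, 0.2]
grip_width: 0.763
```

```bash
python3 st.py; python3 - <<'E'
from h import *
for n,x0,y0 in (("side",270,140),("scene",220,100)):
    d=bot.get_image(n);cv2.imwrite(f"pics/i_{n}.png",cv2.resize(d["img"][y0:y0+120,x0:x0+160,::-1],None,fx=5,fy=5,interpolation=2))
E
```

```text
5.12 [495.3 -22.   -9.2] yaw(jaw) -80.85 tx [-0.003  0.001 -1.   ] F [-0.3  0.6  0.2] 0.7626614851776854
tcp in fence [-143.   -46.1]
```

View pics/i_side.png

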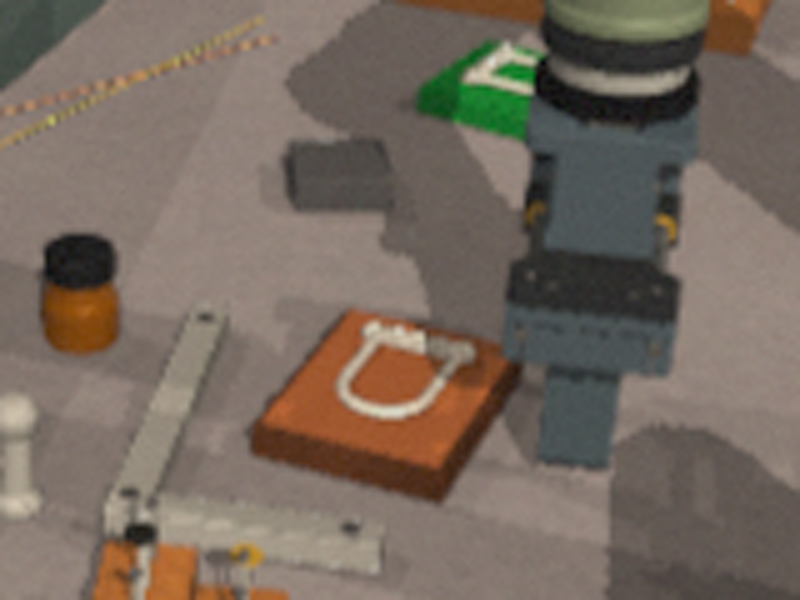

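View pics/i_scene.png

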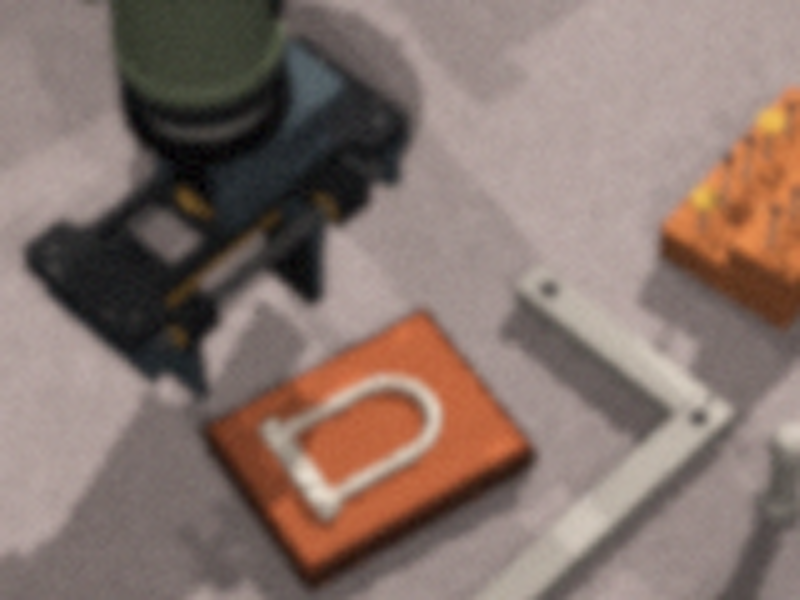

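Lowered with no bench contact. The fingertips are now at z ≈ 9–10 in both views, below the board's top and just clear of its edge. Now the push.

Emit:
move_arm([
  [[0.004, 0.0006, 0], [0, 0, 0]],
  [[0.008, 0.0013, 0], [0, 0, 0]],
  [[0.012, 0.0019, 0], [0, 0, 0]],
  [[0.016, 0.0026, 0], [0, 0, 0]],
  [[0.02, 0.0032, 0], [0, 0, 0]],
  [[0.023, 0.0037, 0], [0, 0, 0]],
  [[0.026, 0.0042, 0], [0, 0, 0]],
  [[0.029, 0.0047, 0], [0, 0, 0]],
  [[0.032, 0.0052, 0], [0, 0, 0]],
  [[0.035, 0.0056, 0], [0, 0, 0]],
])

```text
clock: 6.05
ee_pos: [530.7, -16.3, -9.2]
ee_rot: [2.136, 0.173, -2.142]
ft_force: [-1.5, -1.1, -0.0]
grip_width: 0.767
```

```bash
python3 st.py; python3 look.py j scene wrist
```

```text
6.05 [530.7 -16.3  -9.2] yaw(jaw) -80.85 tx [-0.003  0.001 -1.   ] F [-1.5 -1.1 -0. ] 0.7670263083243007
tcp in fence [-107.2  -46.1]
scene board in fence [-35.  -42.4] [123.7  94.7] 83.9
scene board in fence [  0.6 212.7] [ 76.2 139.5] 4.8
wrist board in fence [-33.3 -41.9] [127.4  94.8] 85.5
```

View pics/j_scene.png

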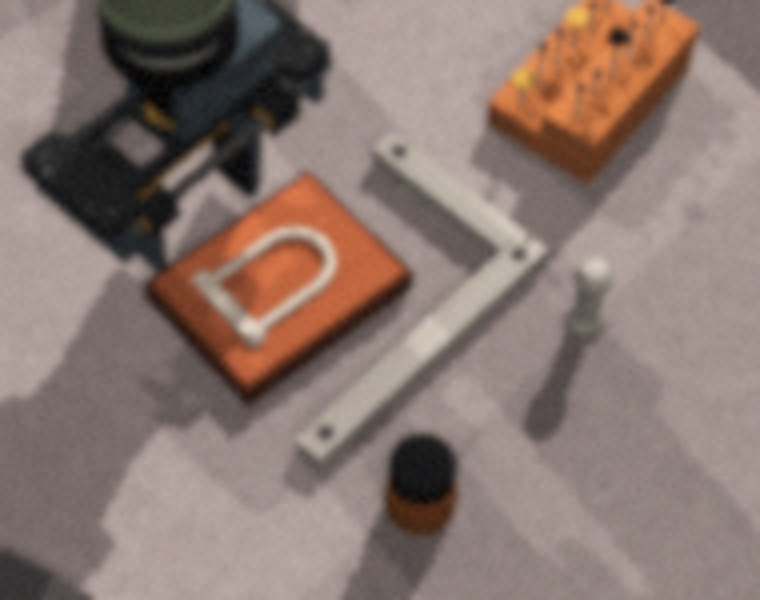

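View pics/j_wrist.png

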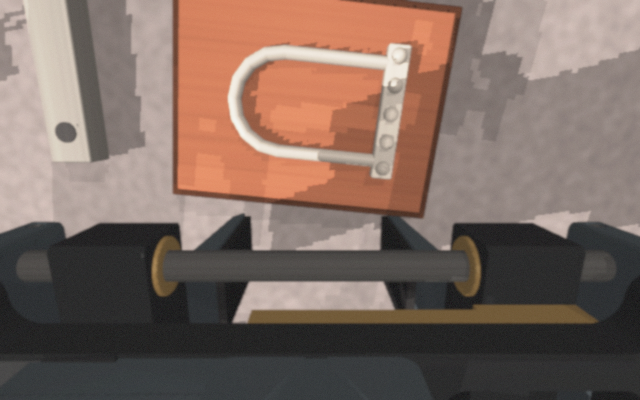

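The board is turning square as it moves: its −x edge now runs (175,192)–(422,216). I'll continue.

Emit:
move_arm([
  [[0.004, 0.0006, 0], [0, 0, 0]],
  [[0.008, 0.0013, 0], [0, 0, 0]],
  [[0.012, 0.0019, 0], [0, 0, 0]],
  [[0.016, 0.0026, 0], [0, 0, 0]],
  [[0.02, 0.0032, 0], [0, 0, 0]],
  [[0.024, 0.0038, 0], [0, 0, 0]],
  [[0.028, 0.0045, 0], [0, 0, 0]],
  [[0.031, 0.005, 0], [0, 0, 0]],
  [[0.034, 0.0054, 0], [0, 0, 0]],
  [[0.036, 0.0058, 0], [0, 0, 0]],
])

```text
clock: 6.98
ee_pos: [567.9, -10.3, -9.0]
ee_rot: [2.138, 0.173, -2.14]
ft_force: [-4.1, 0.2, 1.2]
grip_width: 0.765
```

```bash
python3 st.py; python3 look.py k scene wrist
```

```text
6.98 [567.9 -10.3  -9. ] yaw(jaw) -80.84 tx [-0.001  0.001 -1.   ] F [-4.1  0.2  1.2] 0.765010425994367
tcp in fence [-69.5 -46.1]
scene board in fence [ -3.  -37.1] [125.   96.2] 89.2
scene board in fence [  0.4 212.8] [ 75.2 139. ] 5.7
wrist board in fence [ -2.  -37.2] [126.9  95.6] 90.0
```

View pics/k_scene.png

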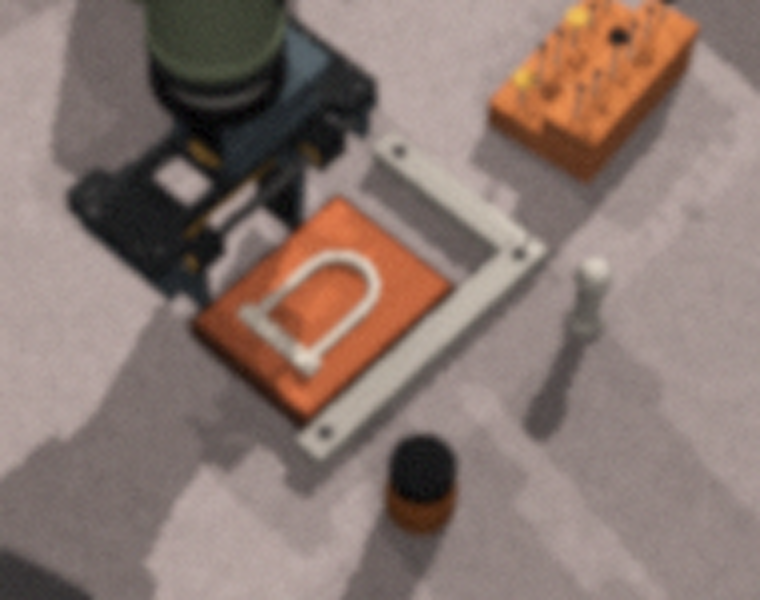

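View pics/k_wrist.png

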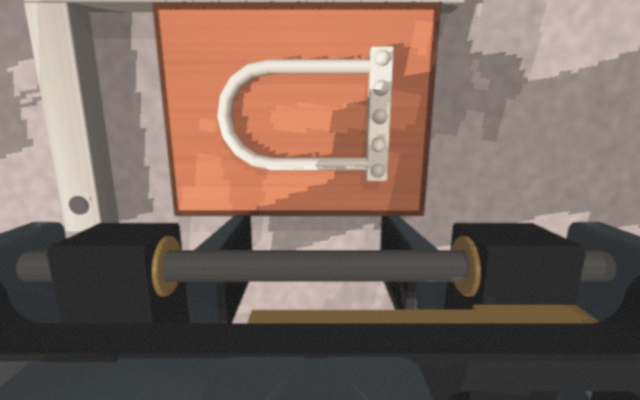

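The board is square, about 2 mm short of the long bar along the top of the wrist picture. I'll press it home gently.

Emit:
move_arm([
  [[0.0005, 0, 0], [0, 0, 0]],
  [[0.001, 0.0001, 0], [0, 0, 0]],
  [[0.0015, 0.0002, 0], [0, 0, 0]],
  [[0.002, 0.0003, 0], [0, 0, 0]],
  [[0.0025, 0.0004, 0], [0, 0, 0]],
  [[0.003, 0.0005, 0], [0, 0, 0]],
  [[0.003, 0.0005, 0], [0, 0, 0]],
  [[0.003, 0.0005, 0], [0, 0, 0]],
  [[0.003, 0.0005, 0], [0, 0, 0]],
  [[0.003, 0.0005, 0], [0, 0, 0]],
])

```text
clock: 7.92
ee_pos: [568.2, -10.2, -9.0]
ee_rot: [2.133, 0.173, -2.145]
ft_force: [-8.6, -3.1, 6.4]
grip_width: 0.763
```

```bash
python3 st.py; python3 look.py l scene wrist
```

```text
7.92 [568.2 -10.2  -9. ] yaw(jaw) -80.84 tx [-0.006  0.001 -1.   ] F [-8.6 -3.1  6.4] 0.7634705422299582
tcp in fence [-69.2 -46. ]
scene board in fence [ -2.3 -37.7] [ 96.4 125.1] 0.1
scene board in fence [  0.4 212.6] [ 75.2 139.5] 5.7
wrist board in fence [ -1.9 -36.7] [125.7  95.4] 90.0
```

View pics/l_scene.png

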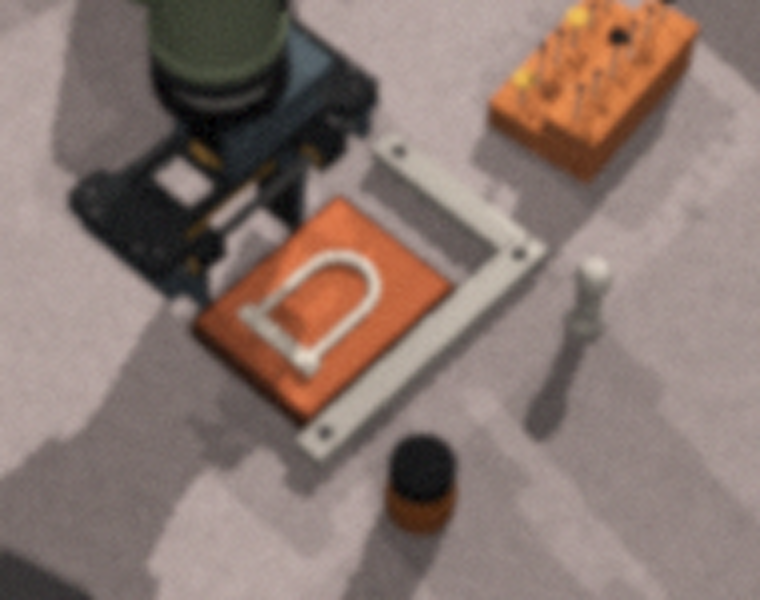

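The force rose to 9 N and the hand advanced only 0.3 mm, so the board is against the long bar. Before the +y push I'll locate the jar and block for clearance, then back off and go round.

```bash
python3 - <<'E'
from h import *
h=np.array([629.2,46.3]);a=.16;Rf=np.array([[np.cos(a),np.sin(a)],[-np.sin(a),np.cos(a)]])
d=bot.get_image("scene")
c=lambda x,y:(x/4+230,y/4+120)
print("jar cap",((ray(d,[c(422,462)],55)-h)@Rf.T).round(0),"jar base",((ray(d,[c(420,512)],0)-h)@Rf.T).round(0),"punch top",((ray(d,[c(593,268)],58)-h)@Rf.T).round(0))
print("block",((ray(d,[(235,275)],20)-h)@Rf.T).round(0))
E
```

```text
jar cap [[125. -90.]] jar base [[128. -92.]] punch top [[113.  71.]]
block [[  20. -298.]]
```

Emit:
move_arm([
  [[-0.008, -0.0013, 0], [0, 0, 0]],
  [[-0.016, -0.0026, 0], [0, 0, 0]],
  [[-0.025, -0.004, 0], [0, 0, 0]],
  [[-0.025, -0.004, 0.02], [0, 0, 0]],
  [[-0.025, -0.004, 0.04], [0, 0, 0]],
  [[-0.025, -0.004, 0.06], [0, 0, 0]],
  [[-0.022, -0.008, 0.07], [0, 0, 7]],
  [[-0.015, -0.018, 0.07], [0, 0, 14]],
  [[-0.005, -0.03, 0.07], [0, 0, 21]],
  [[0.005, -0.042, 0.07], [0, 0, 28]],
])

```text
clock: 8.9
ee_pos: [573.7, -52.5, 61.6]
ee_rot: [1.84, 0.626, -1.848]
ft_force: [0.1, 1.3, 0.0]
grip_width: 0.765
```

```bash
python3 st.py; python3 look.py m scene
```

```text
8.9 [573.7 -52.5  61.6] yaw(jaw) -52.47 tx [-0.003 -0.002 -1.   ] F [0.1 1.3 0. ] 0.7649630591190965
tcp in fence [-70.5 -88.7]
scene board in fence [ -1.9 -37.6] [125.6  96.3] 89.9
scene board in fence [  0.6 212.9] [ 76.2 139.1] 4.8
```

Emit:
move_arm([
  [[0.008, -0.01, 0], [0, 0, 7]],
  [[0.018, -0.02, 0], [0, 0, 14]],
  [[0.028, -0.03, 0], [0, 0, 21]],
  [[0.038, -0.038, 0], [0, 0, 28]],
  [[0.048, -0.044, 0], [0, 0, 35]],
  [[0.058, -0.044, 0], [0, 0, 42]],
  [[0.068, -0.044, 0], [0, 0, 49]],
  [[0.076, -0.044, 0], [0, 0, 56]],
  [[0.076, -0.044, 0], [0, 0, 61.5]],
  [[0.076, -0.044, 0], [0, 0, 61.5]],
], gripper=130)

```text
clock: 9.78
ee_pos: [652.2, -98.4, 61.3]
ee_rot: [1.091, 1.276, -1.089]
ft_force: [-0.2, 0.0, 0.8]
grip_width: 0.495
```

```bash
python3 st.py; python3 look.py n wrist
```

```text
9.78 [652.2 -98.4  61.3] yaw(jaw) 9.15 tx [ 0.004 -0.002 -1.   ] F [-0.2  0.   0.8] 0.4945415448078476
tcp in fence [  -0.3 -146.5]
wrist board in fence [ -1.  -52.9] [94.2 92.4] 0.0
```

View pics/n_wrist.png

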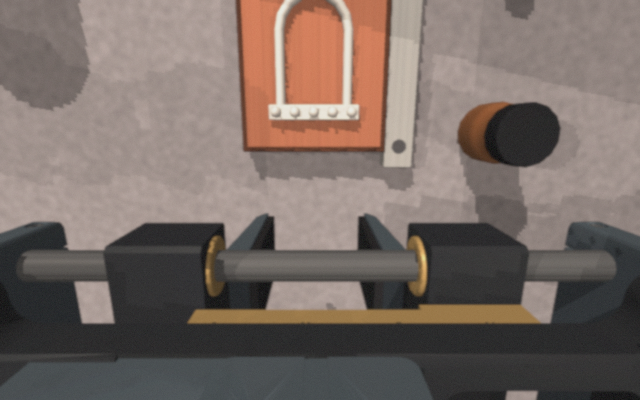

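The board lies against the long bar: its lower edge runs (245,150)–(383,150) and the bar is at its right. The fingers are centred on that edge and clear of it. I'll descend, then push fence +y.

Emit:
move_arm([
  [[0, 0, -0.012], [0, 0, 0]],
  [[0, 0, -0.024], [0, 0, 0]],
  [[0, 0, -0.036], [0, 0, 0]],
  [[0, 0, -0.048], [0, 0, 0]],
  [[0, 0, -0.06], [0, 0, 0]],
  [[0, 0, -0.066], [0, 0, 0]],
  [[0, 0, -0.0705], [0, 0, 0]],
  [[-0.0006, 0.004, -0.0705], [0, 0, 0]],
  [[-0.0013, 0.008, -0.0705], [0, 0, 0]],
  [[-0.0019, 0.012, -0.0705], [0, 0, 0]],
])

```text
clock: 10.67
ee_pos: [650.4, -86.0, -8.6]
ee_rot: [1.094, 1.274, -1.091]
ft_force: [0.5, 0.5, 0.3]
grip_width: 0.495
```

```bash
python3 st.py; python3 look.py o wrist side
```

```text
10.67 [650.4 -86.   -8.6] yaw(jaw) 8.96 tx [ 0.004 -0.002 -1.   ] F [0.5 0.5 0.3] 0.4947416955550111
tcp in fence [-1.00e-01 -1.34e+02]
side board in fence [  8.3 195.5] [ 85.8 172.5] 5.9
side board in fence [ -1.4 -37.9] [ 93.9 128.7] 0.1
```

View pics/o_side.png

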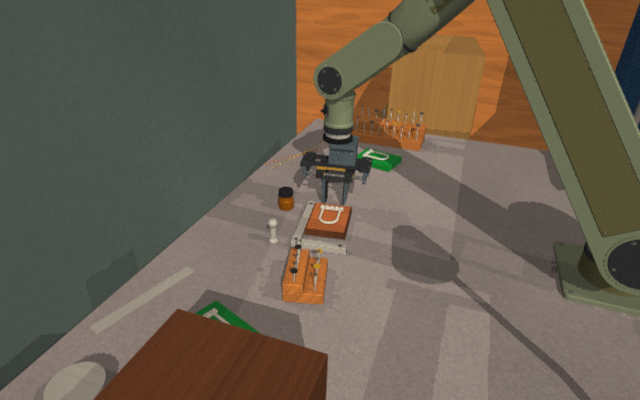

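View pics/o_wrist.png

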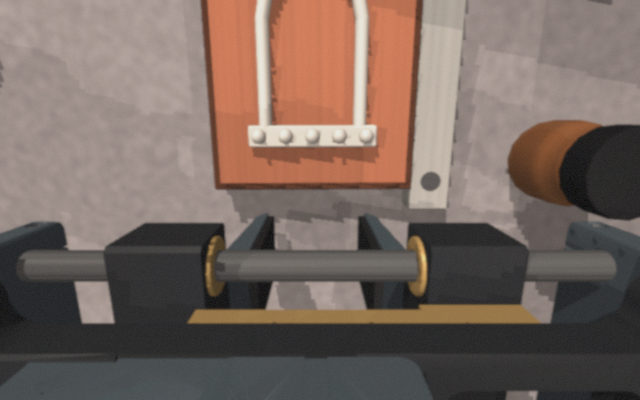

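All clear: the fingers are just short of the edge, which lies at row 187. Pushing along fence +y.

Emit:
move_arm([
  [[-0.0006, 0.004, -0.001], [0, 0, 0]],
  [[-0.0013, 0.008, -0.001], [0, 0, 0]],
  [[-0.0019, 0.012, -0.001], [0, 0, 0]],
  [[-0.0026, 0.016, -0.001], [0, 0, 0]],
  [[-0.0032, 0.02, -0.001], [0, 0, 0]],
  [[-0.0038, 0.024, -0.001], [0, 0, 0]],
  [[-0.0045, 0.028, -0.001], [0, 0, 0]],
  [[-0.0051, 0.032, -0.001], [0, 0, 0]],
  [[-0.0058, 0.036, -0.001], [0, 0, 0]],
  [[-0.0064, 0.04, -0.001], [0, 0, 0]],
])

```text
clock: 11.6
ee_pos: [644.1, -45.4, -9.2]
ee_rot: [1.093, 1.274, -1.09]
ft_force: [-0.1, -4.5, 2.0]
grip_width: 0.493
```

```bash
python3 st.py; python3 look.py p wrist side scene
```

```text
11.6 [644.1 -45.4  -9.2] yaw(jaw) 9.02 tx [ 0.005 -0.002 -1.   ] F [-0.1 -4.5  2. ] 0.4926136063124681
tcp in fence [  0.1 -92.9]
wrist board in fence [ -0.8 -23.6] [96.5 93.8] 89.8
side board in fence [  8.3 195.5] [ 85.9 172.5] 5.9
side board in fence [-1.4 -9.4] [126.9  93.9] 89.9
scene board in fence [  0.6 212.3] [ 76.2 140.1] 4.8
```

View pics/p_scene.png

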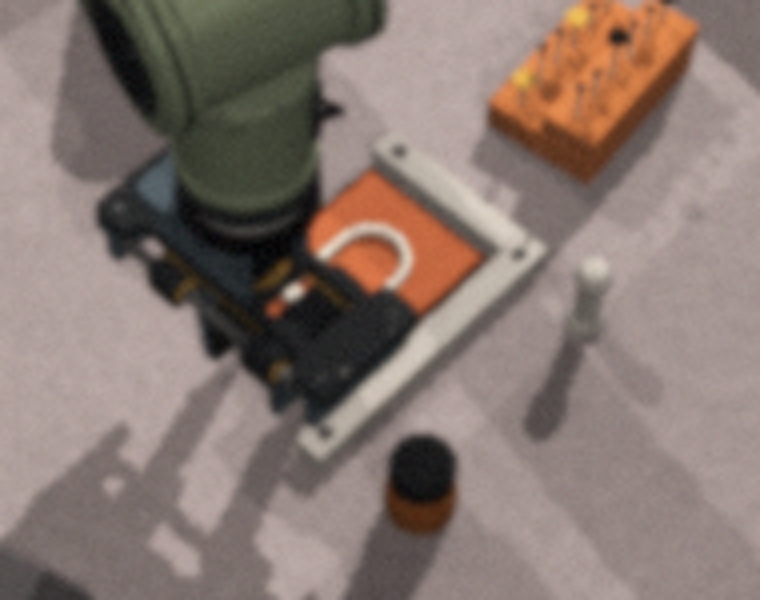

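View pics/p_wrist.png

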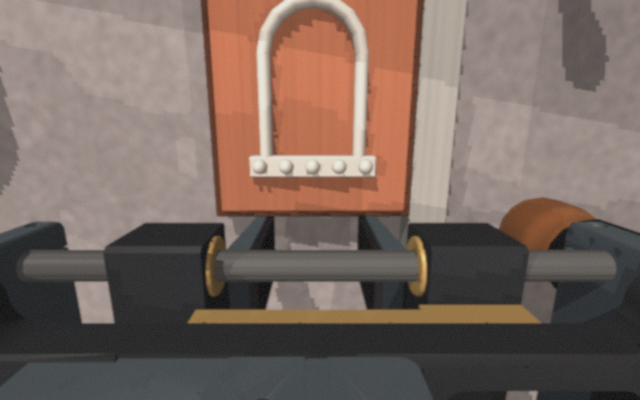

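Emit:
move_arm([
  [[-0.0003, 0.002, 0], [0, 0, 0]],
  [[-0.0006, 0.004, 0], [0, 0, 0]],
  [[-0.001, 0.006, 0], [0, 0, 0]],
  [[-0.0013, 0.008, 0], [0, 0, 0]],
  [[-0.0014, 0.009, 0], [0, 0, 0]],
  [[-0.0016, 0.01, 0], [0, 0, 0]],
  [[-0.0018, 0.011, 0], [0, 0, 0]],
  [[-0.0019, 0.012, 0], [0, 0, 0]],
  [[-0.0019, 0.012, 0], [0, 0, 0]],
  [[-0.0019, 0.012, 0], [0, 0, 0]],
])

```text
clock: 12.58
ee_pos: [642.0, -33.5, -9.5]
ee_rot: [1.092, 1.275, -1.091]
ft_force: [1.5, -6.5, 0.5]
grip_width: 0.488
```

```bash
python3 st.py; python3 look.py q side scene; python3 - <<'E'
import cv2
i=cv2.imread("pics/q_side.png")[180:280,250:390];cv2.imwrite("pics/q2_side.png",cv2.resize(i,None,fx=5.5,fy=5.5,interpolation=2))
E
```

```text
12.58 [642.  -33.5  -9.5] yaw(jaw) 9.04 tx [ 0.004 -0.002 -1.   ] F [ 1.5 -6.5  0.5] 0.48752778641890987
tcp in fence [ -0.1 -80.9]
side board in fence [  8.4 195.5] [ 85.8 172.6] 6.1
side board in fence [-1.1  1.6] [127.3  93.7] 89.7
scene board in fence [  0.3 212.4] [ 75.5 139.9] 5.7
```

View pics/q2_side.png

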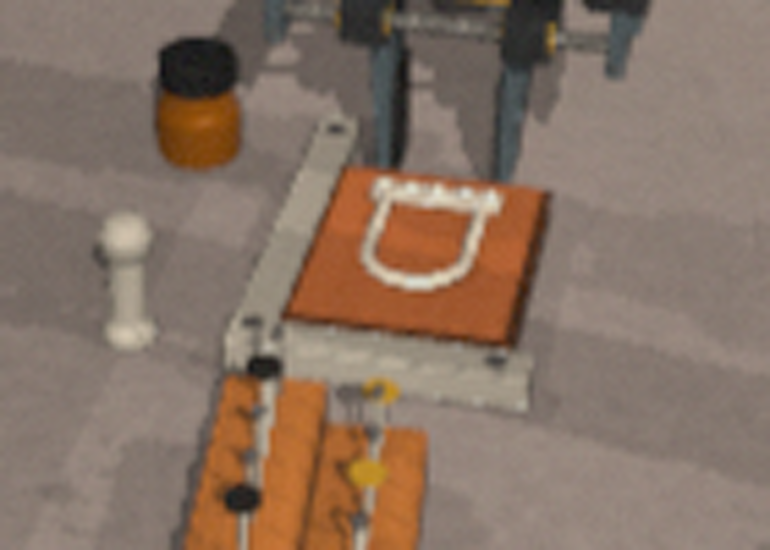

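View pics/q_scene.png

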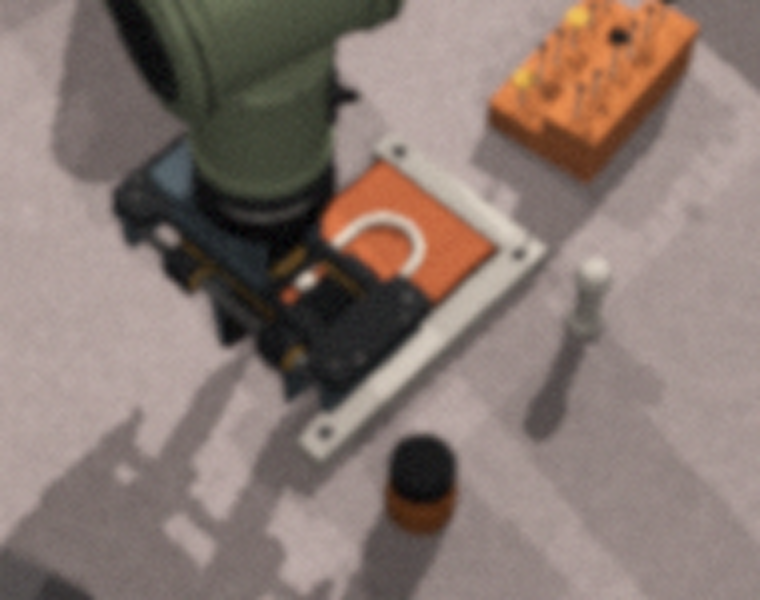

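Almost at the short bar. A few more mm with the force watched.

Emit:
move_arm([
  [[-0.0001, 0.0005, 0], [0, 0, 0]],
  [[-0.0002, 0.001, 0], [0, 0, 0]],
  [[-0.0002, 0.0015, 0], [0, 0, 0]],
  [[-0.0003, 0.002, 0], [0, 0, 0]],
  [[-0.0004, 0.0025, 0], [0, 0, 0]],
  [[-0.0005, 0.003, 0], [0, 0, 0]],
  [[-0.0006, 0.0035, 0], [0, 0, 0]],
  [[-0.0006, 0.004, 0], [0, 0, 0]],
  [[-0.0006, 0.004, 0], [0, 0, 0]],
  [[-0.0006, 0.004, 0], [0, 0, 0]],
])

```text
clock: 13.52
ee_pos: [642.0, -33.5, -9.4]
ee_rot: [1.087, 1.27, -1.092]
ft_force: [2.6, -14.4, -0.3]
grip_width: 0.492
```

```bash
python3 st.py
```

```text
13.52 [642.  -33.5  -9.4] yaw(jaw) 9.12 tx [ 0.006 -0.008 -1.   ] F [  2.6 -14.4  -0.3] 0.49160329875672704
tcp in fence [ -0.1 -80.8]
```

The hand advanced 0 mm and the force rose to 14 N, so the board is against the short bar. I'll back off and seat the long edge once more with closed fingers at mid-edge, so the board can align itself to the bar.

Emit:
move_arm([
  [[0.001, -0.008, 0], [0, 0, 0]],
  [[0.0025, -0.016, 0], [0, 0, 0]],
  [[0.004, -0.025, 0], [0, 0, 0]],
  [[0.004, -0.025, 0.02], [0, 0, 0]],
  [[0.004, -0.025, 0.04], [0, 0, 0]],
  [[0.004, -0.025, 0.06], [0, 0, 0]],
  [[-0.005, -0.015, 0.07], [0, 0, -7]],
  [[-0.02, -0.005, 0.07], [0, 0, -14]],
  [[-0.035, 0.005, 0.07], [0, 0, -21]],
  [[-0.05, 0.015, 0.07], [0, 0, -28]],
], gripper=130)

```text
clock: 14.35
ee_pos: [591.3, -17.8, 60.7]
ee_rot: [1.447, 1.023, -1.454]
ft_force: [0.3, 0.9, 0.1]
grip_width: 0.491
```

```bash
python3 st.py; python3 look.py r side
```

```text
14.35 [591.3 -17.8  60.7] yaw(jaw) -19.26 tx [ 0.001 -0.009 -1.   ] F [0.3 0.9 0.1] 0.49122145298710906
tcp in fence [-47.6 -57.2]
side board in fence [  8.3 195.5] [ 85.6 172.6] 6.1
side board in fence [-1.7  1.9] [ 93.4 126.7] 0.1
```

Emit:
move_arm([
  [[-0.012, 0.005, 0], [0, 0, -7]],
  [[-0.024, 0.01, 0], [0, 0, -14]],
  [[-0.036, 0.016, 0], [0, 0, -21]],
  [[-0.046, 0.022, 0], [0, 0, -28]],
  [[-0.056, 0.028, 0], [0, 0, -35]],
  [[-0.056, 0.034, 0], [0, 0, -42]],
  [[-0.056, 0.04, 0], [0, 0, -49]],
  [[-0.056, 0.047, 0], [0, 0, -56]],
  [[-0.056, 0.047, 0], [0, 0, -61.5]],
  [[-0.056, 0.047, 0], [0, 0, -61.5]],
], gripper=255)

```text
clock: 15.23
ee_pos: [531.8, 31.5, 60.3]
ee_rot: [2.131, 0.171, -2.149]
ft_force: [-0.9, 0.3, 0.2]
grip_width: 0.003
```

```bash
python3 st.py; python3 look.py s wrist scene
```

```text
15.23 [531.8  31.5  60.3] yaw(jaw) -80.95 tx [-0.008  0.001 -1.   ] F [-0.9  0.3  0.2] 0.003218335357358538
tcp in fence [-98.5   0.9]
wrist board in fence [-3.2  1.5] [124.2  88.8] 89.9
scene board in fence [-1.6  0.9] [124.9  96.1] 89.7
scene board in fence [  0.3 212.9] [ 75.3 138.9] 5.7
```

View pics/s_wrist.png

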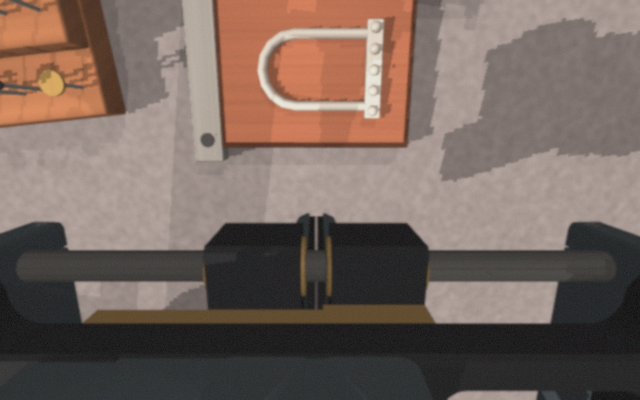

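View pics/s_scene.png

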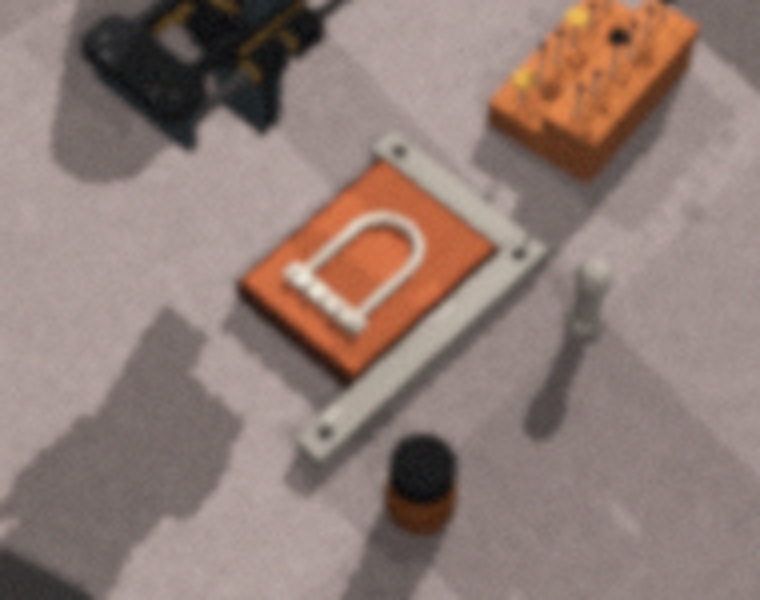

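The board looks home against both bars. I'll descend and do the gentle confirming press in +x.

Emit:
move_arm([
  [[0, 0, -0.014], [0, 0, 0]],
  [[0, 0, -0.028], [0, 0, 0]],
  [[0, 0, -0.042], [0, 0, 0]],
  [[0, 0, -0.056], [0, 0, 0]],
  [[0, 0, -0.065], [0, 0, 0]],
  [[0, 0, -0.07], [0, 0, 0]],
  [[0.006, 0.001, -0.07], [0, 0, 0]],
  [[0.012, 0.0019, -0.07], [0, 0, 0]],
  [[0.018, 0.0029, -0.07], [0, 0, 0]],
  [[0.024, 0.0038, -0.07], [0, 0, 0]],
])

```text
clock: 16.17
ee_pos: [557.4, 35.0, -8.8]
ee_rot: [2.131, 0.174, -2.144]
ft_force: [0.4, 0.0, -0.6]
grip_width: 0.006
```

Emit:
move_arm([
  [[0.001, 0.0002, 0], [0, 0, 0]],
  [[0.002, 0.0003, 0], [0, 0, 0]],
  [[0.003, 0.0005, 0], [0, 0, 0]],
  [[0.004, 0.0006, 0], [0, 0, 0]],
  [[0.005, 0.0008, 0], [0, 0, 0]],
  [[0.006, 0.001, 0], [0, 0, 0]],
  [[0.007, 0.0011, 0], [0, 0, 0]],
  [[0.008, 0.0013, 0], [0, 0, 0]],
  [[0.008, 0.0013, 0], [0, 0, 0]],
  [[0.008, 0.0013, 0], [0, 0, 0]],
])

```text
clock: 17.0
ee_pos: [560.9, 35.8, -9.3]
ee_rot: [2.121, 0.174, -2.154]
ft_force: [-9.4, -2.1, 7.0]
grip_width: 0.007
```

```bash
python3 st.py; python3 look.py t scene wrist
```

```text
17.0 [560.9  35.8  -9.3] yaw(jaw) -80.74 tx [-0.015 -0.    -1.   ] F [-9.4 -2.1  7. ] 0.00737690838546749
tcp in fence [-69.1   0.5]
scene board in fence [-1.7  1.1] [124.8  96.3] 89.5
scene board in fence [  0.9 212.1] [ 77.4 140.8] 3.6
wrist board in fence [-0.6  1.5] [ 93.6 124.7] 0.1
```

View pics/t_wrist.png

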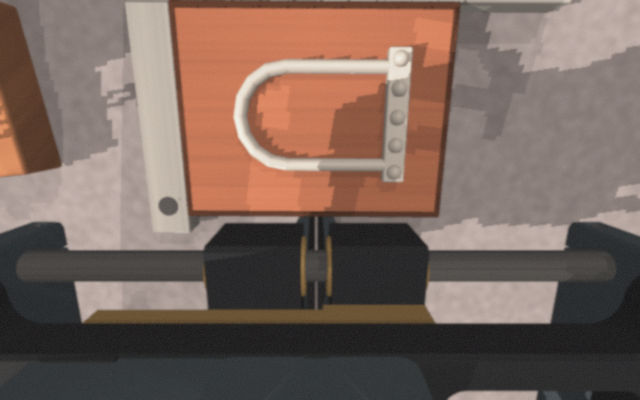

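Stopped at fence x = −69.1, against −69.2 on the first seating, so the long edge is on its bar. I'll make one last matching press in +y with the closed fingers.

Emit:
move_arm([
  [[-0.008, -0.0013, 0], [0, 0, 0]],
  [[-0.016, -0.0026, 0], [0, 0, 0]],
  [[-0.025, -0.004, 0], [0, 0, 0]],
  [[-0.025, -0.004, 0.025], [0, 0, 0]],
  [[-0.025, -0.004, 0.05], [0, 0, 0]],
  [[-0.025, -0.004, 0.07], [0, 0, 0]],
  [[-0.015, -0.025, 0.07], [0, 0, 7]],
  [[-0.005, -0.045, 0.07], [0, 0, 14]],
  [[0.01, -0.06, 0.07], [0, 0, 21]],
  [[0.025, -0.075, 0.07], [0, 0, 28]],
])

```text
clock: 17.93
ee_pos: [586.1, -40.1, 61.1]
ee_rot: [1.829, 0.624, -1.856]
ft_force: [0.2, 0.6, 0.5]
grip_width: 0.006
```

```bash
python3 st.py
```

```text
17.93 [586.1 -40.1  61.1] yaw(jaw) -52.4 tx [-0.012 -0.008 -1.   ] F [0.2 0.6 0.5] 0.006139100831928938
tcp in fence [-56.3 -78.4]
```

Emit:
move_arm([
  [[0.008, -0.006, 0], [0, 0, 7]],
  [[0.016, -0.012, 0], [0, 0, 14]],
  [[0.024, -0.018, 0], [0, 0, 21]],
  [[0.032, -0.024, 0], [0, 0, 28]],
  [[0.04, -0.025, 0], [0, 0, 35]],
  [[0.048, -0.025, 0], [0, 0, 42]],
  [[0.056, -0.025, 0], [0, 0, 49]],
  [[0.061, -0.025, 0], [0, 0, 56]],
  [[0.061, -0.025, 0], [0, 0, 61.5]],
  [[0.061, -0.025, 0], [0, 0, 61.5]],
])

```text
clock: 18.77
ee_pos: [647.1, -65.1, 61.0]
ee_rot: [1.08, 1.27, -1.097]
ft_force: [-0.2, -0.6, -0.1]
grip_width: 0.007
```

```bash
python3 st.py; python3 look.py u wrist
```

```text
18.77 [647.1 -65.1  61. ] yaw(jaw) 9.19 tx [ 0.002 -0.014 -1.   ] F [-0.2 -0.6 -0.1] 0.007142394414471972
tcp in fence [-1.000e-01 -1.128e+02]
wrist board in fence [ -0.8 -17.2] [86.2 93.7] 90.0
```

View pics/u_wrist.png

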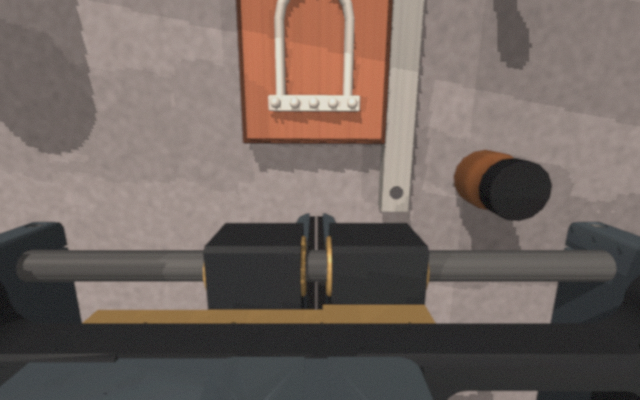

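Emit:
move_arm([
  [[0, 0, -0.014], [0, 0, 0]],
  [[0, 0, -0.028], [0, 0, 0]],
  [[0, 0, -0.042], [0, 0, 0]],
  [[0, 0, -0.056], [0, 0, 0]],
  [[0, 0, -0.065], [0, 0, 0]],
  [[0, 0, -0.07], [0, 0, 0]],
  [[-0.001, 0.006, -0.07], [0, 0, 0]],
  [[-0.0019, 0.012, -0.07], [0, 0, 0]],
  [[-0.0029, 0.018, -0.07], [0, 0, 0]],
  [[-0.0042, 0.026, -0.07], [0, 0, 0]],
])

```text
clock: 19.65
ee_pos: [643.2, -38.4, -8.1]
ee_rot: [1.084, 1.267, -1.099]
ft_force: [1.1, 0.4, 0.0]
grip_width: 0.007
```

Emit:
move_arm([
  [[-0.0002, 0.001, 0], [0, 0, 0]],
  [[-0.0003, 0.002, 0], [0, 0, 0]],
  [[-0.0005, 0.003, 0], [0, 0, 0]],
  [[-0.0006, 0.004, 0], [0, 0, 0]],
  [[-0.0008, 0.005, 0], [0, 0, 0]],
  [[-0.001, 0.006, 0], [0, 0, 0]],
  [[-0.0011, 0.007, 0], [0, 0, 0]],
  [[-0.0013, 0.008, 0], [0, 0, 0]],
  [[-0.0013, 0.008, 0], [0, 0, 0]],
  [[-0.0013, 0.008, 0], [0, 0, 0]],
])

```text
clock: 20.48
ee_pos: [642.6, -33.7, -7.8]
ee_rot: [1.08, 1.263, -1.099]
ft_force: [0.8, -9.2, 0.5]
grip_width: 0.005
```

```bash
python3 st.py
```

```text
20.48 [642.6 -33.7  -7.8] yaw(jaw) 9.03 tx [ 0.005 -0.019 -1.   ] F [ 0.8 -9.2  0.5] 0.004942478364105952
tcp in fence [  0.5 -81.1]
```

The hand stopped at the same place as before (y = −81 in the fence frame, 9 N). Now I'll back off, rise and move clear.

Emit:
move_arm([
  [[0.001, -0.008, 0], [0, 0, 0]],
  [[0.0025, -0.016, 0], [0, 0, 0]],
  [[0.004, -0.025, 0], [0, 0, 0]],
  [[0.004, -0.025, 0.03], [0, 0, 0]],
  [[0.004, -0.025, 0.06], [0, 0, 0]],
  [[0.004, -0.03, 0.09], [0, 0, 0]],
  [[-0.01, -0.05, 0.12], [0, 0, 0]],
  [[-0.03, -0.07, 0.15], [0, 0, 0]],
  [[-0.05, -0.09, 0.17], [0, 0, 0]],
  [[-0.07, -0.1, 0.18], [0, 0, 0]],
])

```text
clock: 21.32
ee_pos: [573.3, -136.2, 175.6]
ee_rot: [1.082, 1.257, -1.097]
ft_force: [0.3, -0.1, -0.0]
grip_width: 0.003
```

```bash
python3 st.py; python3 look.py v scene wrist side;python3 - <<'E'
import cv2
i=cv2.imread("pics/v_side.png")[180:280,250:390];cv2.imwrite("pics/v2_side.png",cv2.resize(i,None,fx=5.5,fy=5.5,interpolation=2))
E
```

```text
21.32 [ 573.3 -136.2  175.6] yaw(jaw) 8.96 tx [ 0.01  -0.021 -1.   ] F [ 0.3 -0.1 -0. ] 0.002693420337715409
tcp in fence [ -84.2 -171.3]
scene board in fence [-1.8  0.8] [124.8  95.8] 89.7
scene board in fence [2.000e-01 2.128e+02] [ 75.  139.1] 5.5
wrist board in fence [-155.2 -333.2] [ 23.1 418.1] 89.6
side board in fence [  8.3 195.5] [ 85.8 172.5] 5.9
side board in fence [-1.3  1.9] [126.7  94. ] 89.7
```

View pics/v_scene.png

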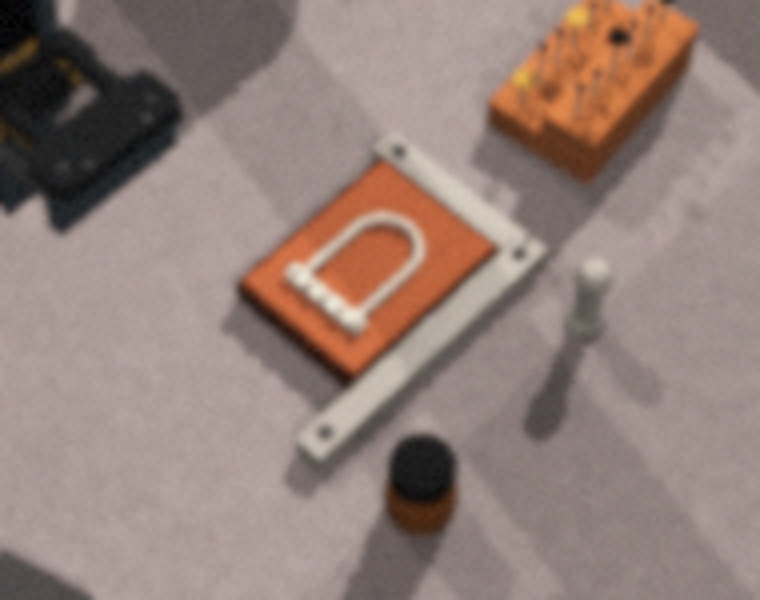

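View pics/v2_side.png

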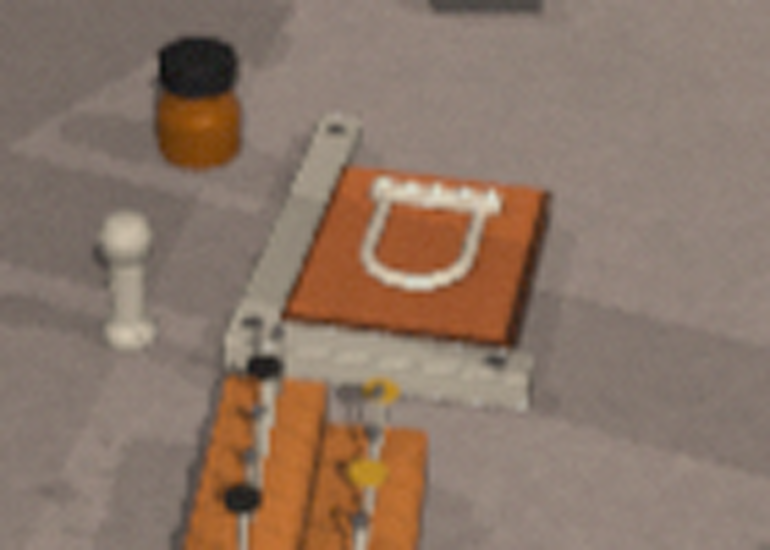

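View pics/v_wrist.png

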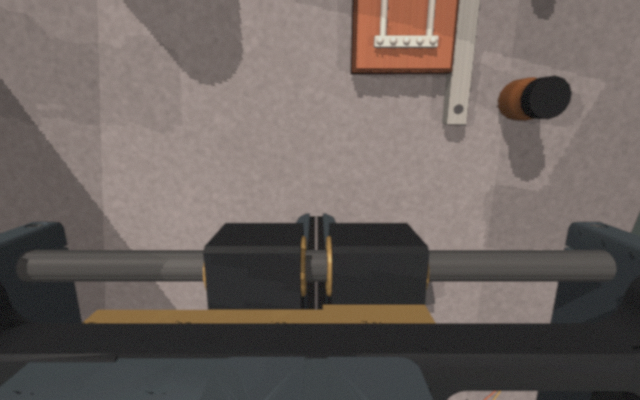

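The board sits tight in the corner with no shadow gap at either bar. The jar, punch, block and bur stand are where they were, and the hand is well clear. Handing in.

```bash
python3 -c "
from workcell import bot
print(bot.job_done())"
```

```text
the job is handed in; nothing more can be done
None
```

I pushed the board into the fence corner with the fingers only, then backed the hand well clear and handed the job in at about 21.5 s. No verdict was reported.

**How it was pushed:** open fingers along fence +x onto the long bar, then half-open fingers along fence +y onto the short bar. One closed-finger press at the middle of each edge followed.

**Last checks:**
- **Seating:** each press stopped within 0.3 mm of where it had stopped before, at 9–14 N.
- **Pictures:** the board is square to the fence within 0.3–0.5°, with no visible gap at either bar. The jar, punch, block and bur stand look unmoved.

**What disagreed:**
- **Tool height:** the fingertips were about 19 mm higher than the reported TCP, so I worked to the camera heights.
- **Overhang on the first approach:** because of that offset, the fingertips passed over the board's edge near the frame. The force reading stayed near zero and the board did not move. I saw no sign of contact with the frame, but the clearance was small.
- **Board centre:** the cameras put it 1–2 mm from my first fence estimate, within calibration error. I took the force stops as the evidence that it is home.

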